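Clamp a capped tube in the V-block weld fixture by driving its trip plunger home

ROBOT

A 6-joint arm with a two-finger parallel gripper is mounted at the origin on a cart in front of the work surface, level with it; the furniture and walls round the work are solid. World frame = base frame: x ahead of the robot, y to its left, z up, the work surface at z = 0. Lengths are in m, angles in rad, forces in N, time in s.
With the tool pointing down it reaches from about 0.375 to 0.975 m from the base axis. Payload 3.8 kg.
Tool frame: the origin (TCP) lies between the finger pads; the fingertips stand 11 mm ahead of it and the grasp point (between the pads) lies 8 mm behind it; x points along the fingers, z is the direction in which the jaws open and shut, and the axes are right-handed (so a half turn about x gives the same grasp; the last joint's range is limited). The gripper opens to 85 mm and grips with 20 to 120 N. Pads are 22 mm wide; open, the fingers measure 114 mm over their backs; the gripper's body (76 mm by 85 mm) begins 54 mm behind the grasp point. The pads swing forward as they close: fully open they stand 13 mm farther back than shut.
Start: joints at [-1.259, 0.264, 1.604, -0, 1.274, -0.037], TCP at [0.231, -0.634, 0.242] pointing down, gripper open.
Joint ranges: [-2.63, 2.63], [-0.94, 2.18], [0.31, 2.57], [-1.31, 4.45], [0, 2.66], [-2.55, 2.55]. Speed limits (rad/s): [2.57, 2.57, 3.14, 3.14, 3.14, 3.14].

INTERFACE

Orientations are given as a rotation vector (axis times angle).
In Python, from workcell import bot gives the robot as it stands.
- The arm moves only by the tool step_arm, never from a script. Its argument "targets" is one flat list of numbers, 7 for each row, row after row: the shift along the tool's x, y, z in m, then the turn, a rotation vector about the tool's x, y, z in degrees, then the closure in counts, from 0 (fully open) to 255 (shut). A call has 1 to 20 rows; each row is the pose to reach, as a shift and turn from the pose commanded when the call began, along the tool's axes at that moment; what a row does not reach only later rows make up. A row lasts 1/8 s, in which the tool goes at most 62.5 mm and 10.7 degrees, less where a joint would pass 70% of its speed; a pose out of reach is approached as far as the arm can. A call with a gripper value outside its range is refused whole. The fingers move at their own pace and stop on an object; "squeeze" is the grip in N (left out, the last holds). Time passes only in rows, so rows that repeat a pose let the fingers close. It gives the time, the measured TCP pose, the force and the opening at its end, in the units of the state.
- bot.read_state(): the state, without advancing time (a new reading comes with each control period).
- bot.read_camera(name): name is "scene" or "top" or "wrist"; returns a dict with "frame" (400x640x3 uint8, red, green, blue), "depth" (400x640 float32, m along the optical axis (not along the pixel's ray), 0 where there is no reading), "fx", "fy", "cx", "cy" (pixels), "rvec" (rotation vector, rad) and "tvec" (3), from world to camera coordinates, as OpenCV has them. Camera axes: x right, y down, z forward; pixel columns grow to the right and rows downward; lengths in m; the calibration is good to about 2 mm. A picture is of the moment at which its call begins.
- bot.finish_job(): hands the job in, once; it reports no verdict.
The state is a dict: "time": time; "q": joint angles; "joint_vel": joint speeds; "joint_torque": joint torques, N m; "tool_pos": TCP position; "tcp_rot": TCP orientation; "wrist_force": force on the tool from outside, world axes, zero at the start; "torque": the same for the moment, N m; "width": opening from 0.0 (shut) to 1.0 (fully open).
Only numpy, scipy, OpenCV 4.12 (cv2) and the standard library are available. Lean on these libraries where they do the work, as an engineer would, in place of code of your own. Each camera call takes 0.05 s, during which the arm holds its last target.

TASK

Take the brass-capped steel tube from the wooden rest and lay it in both V-blocks of the weld fixture, brass cap towards the blue tailstock. Then push it along the grooves against the sprung brass plunger, right through the plunger's stroke, until it trips the hold-down, which must snap shut on the tube. Stop pushing when it trips: the plunger has only about 8 mm of over-travel before it is damaged. Leave the other things on the table where they lie.

Things in the scene. Friction and masses are not known exactly. Their poses are not given: they have to be found in the camera images.
- tube: The work: a steel tube, 28 mm in diameter, 170 mm long, 0.14 to 0.26 kg, with a flush brass cap on one end. Origin: the middle of its axis; x runs along the tube towards the cap. It starts in the wooden rest, its axis 34 mm above the table, and may be gripped from above anywhere within 25 mm of its middle.
- tube_cap (a point): Centre of the flat outer face of the brass cap, 85 mm from the tube's origin.
- tube_tail (a point): Centre of the tube's other, open end, 85 mm from its origin on the opposite side: the end to push on.
- tube_rest: Fixed plywood board, 140 x 62 x 8 mm, with two wooden V strips 55 mm either side of its middle (12 mm thick, 48 mm wide, tops 31 mm high) that carry the tube. Origin: under its middle, on the table; x along the tube.
- fixture: Fixed weld fixture: an aluminium bed, 72 mm wide, top 12 mm above the table, from x = -80 to +170 mm, with two steel V-blocks (18 mm thick, 54 mm wide, tops 43.5 mm above the table) centred at x = -50 and +40 mm. Origin: on the table. x runs along the grooves towards the blue tailstock, z is up. A tube in both grooves has its axis at y = 0, z = 46 mm, parallel to x.
- cradle (a point): Good place for the tube's origin when it is first laid in the grooves: on their axis at x = -32, z = 46 mm of the fixture. The cap is then 10 to 34 mm short of the free plunger and the tail stands out past the bed. A grip 22 mm from the tube's middle towards the cap comes down between the V-blocks, clear of both.
- slot (a point): Point on the grooves' axis at x = 75, z = 46 mm of the fixture: middle of the range for the free plunger's face. The blue tailstock that carries plunger and hold-down is clamped along its slot wherever the last job left it, so the face is anywhere from 12 mm before to 12 mm past this point (fixture x = 63 to 87 mm). Its true place is not listed: find it by touch or sight.
- plunger (a joint): Travel in m of the sprung trip plunger (brass disc, 21 mm across, on the grooves' axis at the front of the tailstock): 0 free, grows as it is pushed along the fixture's +x. Pushing the tube against it takes about 6 to 10 N at first, up to 15 N near the end. At 0.012 to 0.015 it trips, snaps on and stays locked at about 0.017. It may be pushed on to 0.025 at most; its dead stop is at 0.028.
- hold_down (a joint): Angle in rad of the dark steel hold-down arm on the tailstock: about 0.14 cocked (raised, held up by the plunger); when tripped its spring shuts it in about 0.3 s: about 0.65 shut on the tube, 0.78 on nothing. Pivot 46 mm behind the free plunger's face, 50 mm above the table. Cocked, its tip stands over the plunger, top about 100 mm above the table; shut, its pad sits on the tube about 20 mm from the cap face.
- pin_vise: Bystander: steel pin vise with a scriber point, 99 mm long, at the right front of the table. Leave it.
- screwdriver: Bystander: screwdriver with a red handle, 165 mm long. Leave it.
- needle_file_1: Bystander: needle file with an orange handle, 174 mm long. Leave it.
- hex_key_2: Bystander: black hex key, 80 mm long, to the right of the fixture. Leave it.
- gauge_block: Bystander: ground setup block with holes, 75 x 50 x 25 mm, to the right of the fixture. Leave it.

How it is judged:
On the way:
1. the tube lies in both V-grooves, cap towards the tailstock, with the hold-down still cocked (z of tube in the frame of fixture between 0.0435 and 0.0485 m and y of tube in the frame of fixture between -0.003 and 0.003 m and angle between the x axis of tube and the x axis of fixture, either way round below 0.05 rad and x of tube_cap in the frame of fixture above 0.045 m and value of joint hold_down below 0.3 rad), for 0.2 s.
At the end, for the whole second after the job is handed in: The plunger is locked home (over 15 mm in), the hold-down is shut on the tube (0.58 to 0.72 rad), and the tube lies still in both V-grooves (within 3 mm sideways, 2.5 mm in height, 0.05 rad), brass cap at the plunger (70 mm or more along the fixture's x) (value of joint plunger above 0.015 m and value of joint hold_down between 0.58 and 0.72 rad and z of tube in the frame of fixture between 0.0435 and 0.0485 m and y of tube in the frame of fixture between -0.003 and 0.003 m and angle between the x axis of tube and the x axis of fixture, either way round below 0.05 rad and x of tube_cap in the frame of fixture above 0.07 m and linear speed of tube below 0.01 m/s); the robot touches nothing.
It fails at once if the plunger is driven past its rated over-travel (25 mm) (value of joint plunger above 0.025 m).
It fails at once if a bystander is pushed more than 30 mm (distance of any of pin_vise, screwdriver, needle_file_1, hex_key_2, gauge_block from where it was at the start of the episode above 0.03 m).
It also fails if it takes over 54 s, if anything falls off the work surface, if the arm or the gripper's body presses on something with over 40 N, if the wrist force passes 120 N, or if a joint passes its speed limit or range.

## Working session

There is one attempt and no reset: what is moved stays moved. The work goes in short steps, Python scripts to look and compute and a tool call to move; the robot and the scene stay as the last step left them, time stands still between calls to the robot, and variables do not carry over. Pictures are saved under pics/ and viewed, and the job is handed in when it is done.

Besides the shell and the picture viewer there is one more tool, called after ">>>" as name(argument=value, ...) on one line, values as JSON. step_arm: Moves the arm, as the interface text tells. Its arguments: {"type":"object","properties":{"targets":{"type":"array","items":{"type":"number"}},"squeeze":{"type":"number"}},"required":["targets"]}

```bash
mkdir -p pics; ls
python3 - <<'E'
from workcell import bot
import cv2,pickle
s=bot.read_state(); print(s)
for n in ("scene","top","wrist"):
    c=bot.read_camera(n); pickle.dump(c,open(f"{n}0.pkl","wb"))
    cv2.imwrite(f"pics/{n}0.png",c["frame"][:,:,::-1]); print(n,c["fx"],c["fy"],c["cx"],c["cy"],c["rvec"],c["tvec"])
E
```

```text
pics
{'time': 0.0, 'q': array([-1.25889520e+00,  2.64741354e-01,  1.60539351e+00,  4.63529702e-06,
        1.27367786e+00, -3.68719351e-02]), 'joint_vel': array([-3.97398737e-04,  3.51949959e-04, -2.09219659e-03,  1.20823266e-03,
        2.61612125e-04,  7.55747277e-05]), 'joint_torque': array([ 7.55123365e-04, -5.15111697e+01, -3.67314255e+01, -2.98243012e-04,
        1.27891821e-02, -4.13206476e-05]), 'tool_pos': array([ 0.23047776, -0.6336789 ,  0.2409594 ]), 'tcp_rot': array([ 0.94991107,  1.35606468, -0.9476894 ]), 'wrist_force': array([-0.18097267, -0.31129898,  0.1286118 ]), 'torque': array([ 0.00269736, -0.00797912, -0.03825503]), 'width': 0.9955573417978346}
scene 390.0788913303384 390.0788913303384 323.50731536822474 200.572629923192 [ 0.73808837 -2.30490269  1.39557299] [0.49402092 0.15524868 0.81051087]
top 492.0619691829646 492.0619691829646 325.74751735446273 195.00548302164705 [ 2.09193949 -2.1303943   0.21929468] [0.0978608  0.53944614 1.14641412]
wrist 325.93139292906176 325.93139292906176 315.4612250958174 199.22695224943172 [-2.359125    1.65286751  0.25867835] [-0.67352359 -0.0396568   0.38126111]
```

View pics/top0.png

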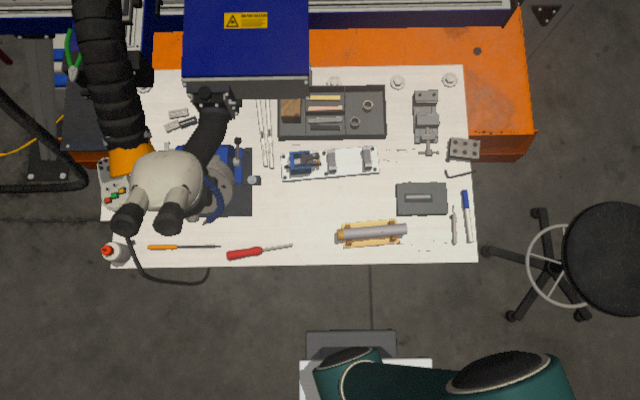

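View pics/scene0.png

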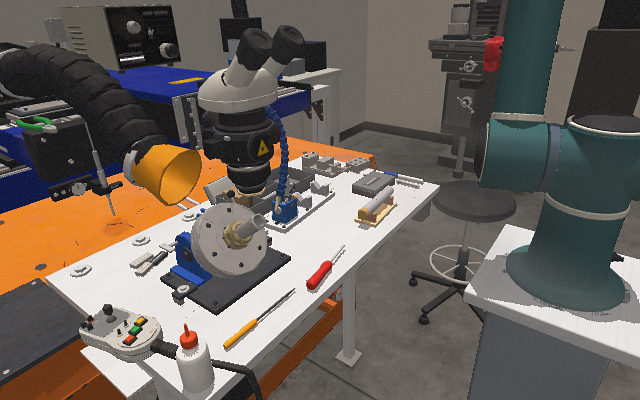

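View pics/wrist0.png

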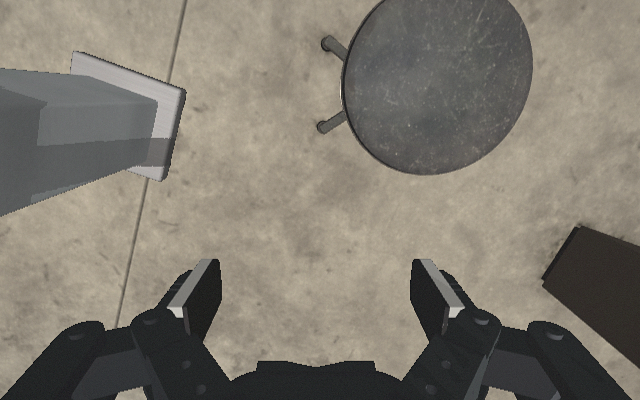

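The top view shows the tube in its rest at about (370,232), with the brass cap on the left at (343,235). The fixture is at about (330,162) with its blue tailstock on the left at (298,160). I'll enlarge both and measure them.

```bash
cat > h.py <<'E'
import numpy as np,cv2,pickle
from scipy.spatial.transform import Rotation as R
def cloud(c):
    d=c["depth"]; v,u=np.indices(d.shape)
    p=np.stack([(u-c["cx"])/c["fx"]*d,(v-c["cy"])/c["fy"]*d,d],-1)
    Rm=R.from_rotvec(np.ravel(c["rvec"])).as_matrix()
    w=(p-np.ravel(c["tvec"]))@Rm
    w[d<=0]=np.nan
    return w
def proj(c,P):
    P=np.atleast_2d(np.float64(P))
    return cv2.projectPoints(P,np.float64(np.ravel(c["rvec"])),np.float64(np.ravel(c["tvec"])),np.array([[c["fx"],0,c["cx"]],[0,c["fy"],c["cy"]],[0,0,1.]]),None)[0][:,0]
E
python3 - <<'E'
from h import *
c=pickle.load(open("top0.pkl","rb")); w=cloud(c)
f=c["frame"][:,:,::-1]
a=cv2.resize(f[140:190,270:390],None,fx=6,fy=6,interpolation=cv2.INTER_CUBIC)
b=cv2.resize(f[210:255,325:415],None,fx=6,fy=6,interpolation=cv2.INTER_CUBIC)
cv2.imwrite("pics/fix0.png",a); cv2.imwrite("pics/tube0.png",b)
h=lambda u,v:print(u,v,np.round(w[v,u],4))
for u,v in [(290,250),(372,231),(343,235),(400,230),(372,248),(330,162),(365,155),(298,160),(350,160)]:h(u,v)
E
```

```text
290 250 [0.4139 0.1799 0.0012]
372 231 [ 0.4517 -0.0225  0.048 ]
343 235 [0.4435 0.048  0.0462]
400 230 [ 0.4532 -0.0908  0.0458]
372 248 [ 0.4153 -0.0254 -0.    ]
330 162 [0.6338 0.0756 0.0239]
365 155 [ 0.6489 -0.0137  0.0297]
298 160 [0.6305 0.1551 0.0591]
350 160 [0.6425 0.0237 0.0084]
```

View pics/fix0.png

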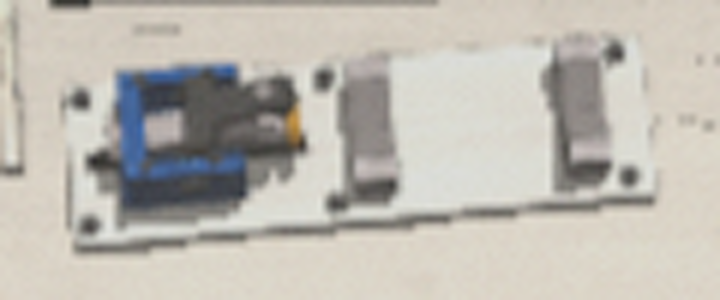

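View pics/tube0.png

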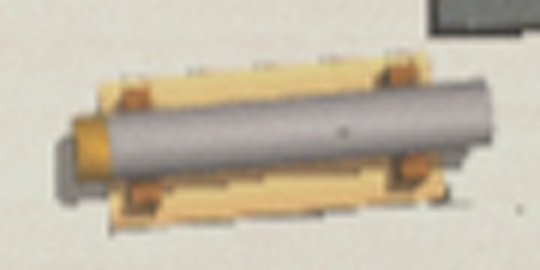

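```bash
cat >> h.py <<'E'
def onplane(c,uv,z):
    Rm=R.from_rotvec(np.ravel(c["rvec"])).as_matrix(); C=-Rm.T@np.ravel(c["tvec"])
    uv=np.atleast_2d(uv).astype(float)
    d=np.stack([(uv[:,0]-c["cx"])/c["fx"],(uv[:,1]-c["cy"])/c["fy"],np.ones(len(uv))],-1)@Rm
    return C+d*((z-C[2])/d[:,2])[:,None]
E
python3 - <<'E'
from h import *
c=pickle.load(open("top0.pkl","rb")); w=cloud(c)
# bed
z=np.array([[65,88],[75,248],[655,200],[640,35]])/6-0.5+[270,140]
P=onplane(c,z,.012)[:,:2]; print(P.round(4))
(cen,sz,an)=cv2.minAreaRect(P.astype(np.float32)); print(cen,sz,an)
ax=(P[0]+P[1]-P[2]-P[3]); ax/=np.linalg.norm(ax); m=P.mean(0)
print("bed ang",np.degrees(np.arctan2(ax[1],ax[0])),"origin",m-ax*.045, "len",np.linalg.norm((P[0]+P[1]-P[2]-P[3])/2),"wid",np.linalg.norm((P[0]+P[3]-P[2]-P[1])/2))
# tube
z=np.array([[78,118],[82,180],[490,142],[484,82]])/6-0.5+[325,210]
P=onplane(c,z,.034)[:,:2]
ax=(P[0]+P[1]-P[2]-P[3]); L=np.linalg.norm(ax)/2; ax/=2*L; m=P.mean(0)
print("tube",m,np.degrees(np.arctan2(ax[1],ax[0])),"len",L,"wid",np.linalg.norm((P[0]+P[3]-P[2]-P[1])/2))
E
```

```text
[[ 0.6605  0.2033]
 [ 0.5896  0.199 ]
 [ 0.606  -0.0485]
 [ 0.6796 -0.045 ]]
(0.6346089839935303, 0.0769963413476944) (0.07368367910385132, 0.24943996965885162) 3.8037638664245605
bed ang 94.10706669329893 origin [0.63715895 0.03231496] len 0.2485727250340188 wid 0.07237303760526285
tube [ 0.45299518 -0.02326122] 94.17049058902253 len 0.16729168034767605 wid 0.025140935424743608
```

```bash
cat >> h.py <<'E'
def plan(s,P,jaw_deg,T=None):
    """shift/turn in tool axes to reach TCP P with tool x down and jaw z at jaw_deg"""
    R0=R.from_rotvec(s["tcp_rot"]).as_matrix()
    a=np.radians(jaw_deg); z=np.array([np.cos(a),np.sin(a),0]); x=np.array([0,0,-1.]); y=np.cross(z,x)
    R1=np.stack([x,y,z],1)
    return R0.T@(np.array(P)-s["tool_pos"]), np.degrees(R.from_matrix(R0.T@R1).as_rotvec())
E
python3 - <<'E'
from h import *
from workcell import bot
s=bot.read_state(); R0=R.from_rotvec(s["tcp_rot"]).as_matrix(); print(R0.round(3))
a=np.radians(94.15); ax=np.array([np.cos(a),np.sin(a),0])
G=np.array([.453,-.0233,0])+.022*ax; print(G)
for j in (4.15,184.15): print(plan(s,[G[0]-.0,G[1],.20],j))
c=pickle.load(open("wrist0.pkl","rb"))
Rm=R.from_rotvec(np.ravel(c["rvec"])).as_matrix(); C=-Rm.T@np.ravel(c["tvec"])
print("cam in tool",R0.T@(C-s["tool_pos"]), "\n",R0.T@Rm.T)
E
```

```text
[[-0.001  0.94   0.342]
 [ 0.002  0.342 -0.94 ]
 [-1.     0.    -0.002]]
[ 0.45140791 -0.00135768  0.        ]
(array([ 0.04218497,  0.42373926, -0.51879427]), array([-7.41627132e+01, -8.61570995e-02, -7.01662268e-02]))
(array([ 0.04218497,  0.42373926, -0.51879427]), array([ 1.05837233e+02, -7.56794721e-02,  9.29268126e-02]))
cam in tool [-0.13248232  0.07685252 -0.00014247] 
 [[ 7.52365715e-04 -3.02106507e-01  9.53273881e-01]
 [-7.36687593e-04 -9.53274060e-01 -3.02105983e-01]
 [ 9.99999446e-01 -4.74970857e-04 -9.39768835e-04]]
```

>>> step_arm(targets=[0.004, 0.035, -0.043, -6.2, 0, 0, 0, 0.007, 0.071, -0.086, -12.4, 0, 0, 0, 0.011, 0.106, -0.13, -18.6, 0, 0, 0, 0.014, 0.141, -0.173, -24.7, 0, 0, 0, 0.018, 0.177, -0.216, -30.9, 0, 0, 0, 0.021, 0.212, -0.259, -37.1, 0, 0, 0, 0.025, 0.247, -0.303, -43.3, 0, 0, 0, 0.028, 0.282, -0.346, -49.5, 0, 0, 0, 0.032, 0.318, -0.389, -55.6, 0, 0, 0, 0.035, 0.353, -0.432, -61.8, 0, 0, 0, 0.039, 0.389, -0.476, -68, 0, 0, 0, 0.042, 0.424, -0.519, -74.2, 0, 0, 0, 0.042, 0.424, -0.519, -74.2, 0, 0, 0, 0.042, 0.424, -0.519, -74.2, 0, 0, 0], squeeze=60)

```text
time: 1.9
tool_pos: [0.4514, -0.0017, 0.2]
tcp_rot: [-0.058, 1.571, 0.058]
wrist_force: [0.8, 0.1, -0.5]
width: 0.997
```

Run:
```python
from h import *
from workcell import bot
s=bot.read_state(); print(s["time"],s["tool_pos"],s["q"].round(3),s["wrist_force"])
c=bot.read_camera("wrist"); pickle.dump((c,s),open("wrist1.pkl","wb"))
cv2.imwrite("pics/wrist1.png",c["frame"][:,:,::-1])
```

```text
1.9 [ 0.45140196 -0.00171023  0.19999448] [-5.900e-02 -1.370e-01  2.108e+00 -1.000e-03  1.171e+00 -1.320e-01] [ 0.81783822  0.07361101 -0.52523613]
```

View pics/wrist1.png

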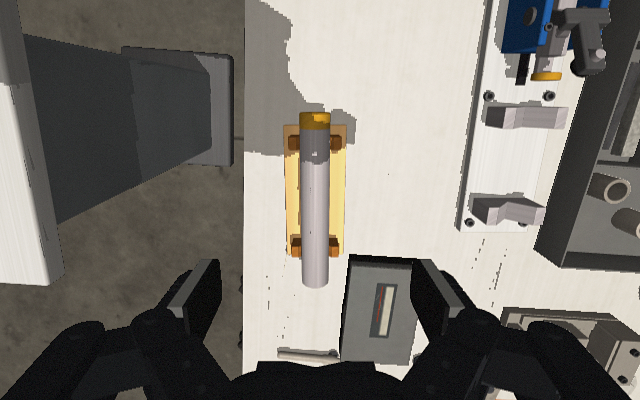

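The wrist view is aligned. The tube runs down the image with its cap at (315,118) and tail at (315,285), and the fixture is at upper right with V-blocks near (525,115) and (507,208). I'll refine both positions from depth.

Run:
```python
from h import *
c,s=pickle.load(open("wrist1.pkl","rb")); w=cloud(c)
reg=np.zeros((400,640),bool); reg[100:300,285:345]=1
m=reg&(w[...,2]>.040)&(w[...,2]<.056)
p=w[m]; print(len(p), "ztop",np.percentile(p[:,2],[5,50,95,99]))
q=p[:,:2]; cen=q.mean(0); vx,vy,_,_=cv2.fitLine(q.astype(np.float32),cv2.DIST_L2,0,.01,.01).ravel()
d=np.array([vx,vy])*np.sign(vy); t=(q-cen)@d; n=(q-cen)@[-d[1],d[0]]
lo,hi=np.percentile(t,[.3,99.7]); print("ang",np.degrees(np.arctan2(d[1],d[0])),"len",hi-lo,"wid",np.percentile(n,[1,99]),"mid",cen+d*(lo+hi)/2)
# table check
print("table",w[330,230:300:20,2], w[60,400:440:10,2])
# predicted points overlay
f=c["frame"][:,:,::-1].copy()
def pose(o,a,pts):
    a=np.radians(a);Rz=np.array([[np.cos(a),-np.sin(a),0],[np.sin(a),np.cos(a),0],[0,0,1]])
    return np.array(pts)@Rz.T+[o[0],o[1],0]
fx=pose((.637,.0323),94.15,[(-.08,.036,.012),(-.08,-.036,.012),(.17,-.036,.012),(.17,.036,.012)]+[(x,y,.0435) for X in(-.05,.04) for x,y in((X-.009,.027),(X-.009,-.027),(X+.009,-.027),(X+.009,.027))])
uv=proj(c,fx)
for k in range(0,12,4): cv2.polylines(f,[uv[k:k+4].round().astype(int)],True,(0,0,255),1)
tb=pose((.453,-.0233),94.15,[(-.085,.014,.034),(-.085,-.014,.034),(.085,-.014,.034),(.085,.014,.034)])
cv2.polylines(f,[proj(c,tb).round().astype(int)],True,(0,255,0),1)
cv2.imwrite("pics/ov1.png",cv2.resize(f[0:300,270:640],None,fx=2,fy=2,interpolation=cv2.INTER_CUBIC))
```

```text
4780 ztop [0.04115668 0.04704676 0.04930686 0.04994542]
ang 94.25757 len 0.1686386955626033 wid [-0.01272446  0.01275986] mid [ 0.45142648 -0.02254015]
table [-8.64451430e-01 -4.88016431e-04 -7.84434694e-04  2.01825600e-04] [ 0.00086583 -0.00015595 -0.00029802  0.00022078]
```

View pics/ov1.png

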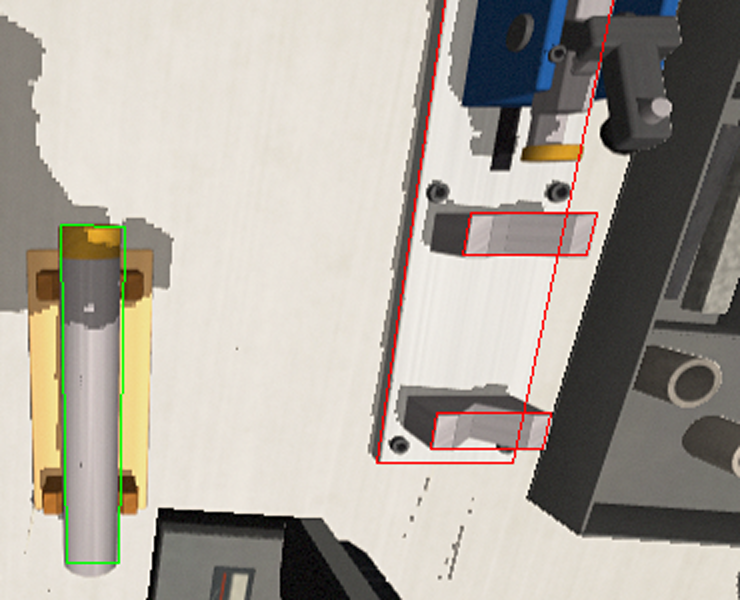

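>>> step_arm(targets=[0.03, 0.001, -0.0015, 0, 0, 0, 0, 0.07, 0.001, -0.0015, 0, 0, 0, 0, 0.11, 0.001, -0.0015, 0, 0, 0, 0, 0.14, 0.001, -0.0015, 0, 0, 0, 0, 0.16, 0.001, -0.0015, 0, 0, 0, 0, 0.172, 0.001, -0.0015, 0, 0, 0, 0, 0.172, 0.001, -0.0015, 0, 0, 0, 0, 0.172, 0.001, -0.0015, 0, 0, 0, 0])

```text
time: 2.95
tool_pos: [0.451, -0.0013, 0.0291]
tcp_rot: [-0.057, 1.569, 0.057]
wrist_force: [0.4, -0.2, -0.8]
width: 0.999
```

Run:
```python
from h import *
from workcell import bot
s=bot.read_state(); print(s["time"],s["tool_pos"],s["wrist_force"])
c=bot.read_camera("wrist"); pickle.dump((c,s),open("wrist2.pkl","wb"))
cv2.imwrite("pics/wrist2.png",c["frame"][:,:,::-1])
# tray height / near fixture obstacles from earlier view
c,s=pickle.load(open("wrist1.pkl","rb")); w=cloud(c)
a=np.radians(94.15);d=np.array([np.cos(a),np.sin(a)]);n=np.array([-d[1],d[0]])
q=w[...,:2]-[.637,.0323]; X=q@d; Y=q@n
for y0 in np.arange(-.13,.1,.01):
    m=(np.abs(X+.01)<.03)&(Y>y0)&(Y<y0+.01); 
    if m.sum(): print(round(y0,3),m.sum(),np.nanmax(w[m][:,2]).round(3))
# plunger face: pixels of brass
m=(X>.055)&(X<.13)&(np.abs(Y)<.03)&(w[...,2]>.02)
f=cv2.cvtColor(c["frame"],cv2.COLOR_RGB2HSV)
b=m&(f[...,0]>12)&(f[...,0]<32)&(f[...,1]>130); print("brass",b.sum(),np.percentile(X[b],[2,50,98]),np.percentile(Y[b],[2,50,98]),np.percentile(w[b][:,2],[2,50,98]))
```

```text
2.95 [ 0.45102442 -0.00127845  0.02913739] [ 0.36776037 -0.20700113 -0.84007305]
-0.13 236 0.023
-0.12 511 0.037
-0.11 741 0.038
-0.1 484 0.038
-0.09 291 0.039
-0.08 26 0.038
-0.07 2281 0.044
-0.06 712 0.045
-0.05 291 0.003
-0.04 349 0.015
-0.03 604 0.015
-0.02 581 0.015
-0.01 598 0.015
-0.0 596 0.015
0.01 597 0.015
0.02 594 0.015
0.03 919 0.015
0.04 553 0.002
0.05 547 0.002
0.06 555 0.002
0.07 548 0.002
0.08 550 0.002
0.09 553 0.003
brass 218 [0.0697783  0.07224781 0.07503067] [-0.00641807  0.00502317  0.01028334] [0.04470843 0.05564612 0.05830105]
```

View pics/wrist2.png

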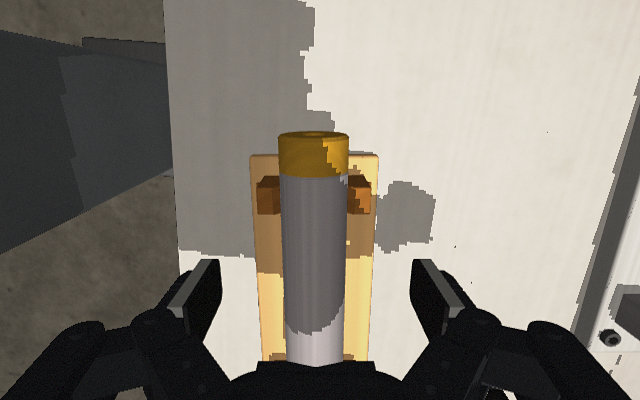

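The tube is centred between the pads. The nearby tray is 45 mm tall and its edge is about 55 mm from the groove axis, so I'll open only part way on release. Closing now.

>>> step_arm(targets=[0, 0, 0, 0, 0, 0, 255, 0, 0, 0, 0, 0, 0, 255, 0, 0, 0, 0, 0, 0, 255, 0, 0, 0, 0, 0, 0, 255, 0, 0, 0, 0, 0, 0, 255, 0, 0, 0, 0, 0, 0, 255, 0, 0, 0, 0, 0, 0, 255, 0, 0, 0, 0, 0, 0, 255], squeeze=60)

```text
time: 4.0
tool_pos: [0.4503, -0.0007, 0.0287]
tcp_rot: [-0.057, 1.57, 0.058]
wrist_force: [-2.1, 0.0, 5.3]
width: 0.308
```

>>> step_arm(targets=[-0.01, 0, 0, 0, 0, 0, 255, -0.03, 0, 0, 0, 0, 0, 255, -0.06, 0, 0, 0, 0, 0, 255, -0.09, 0, 0, 0, 0, 0, 255, -0.11, 0, 0, 0, 0, 0, 255, -0.12, 0, 0, 0, 0, 0, 255, -0.12, 0, 0, 0, 0, 0, 255, -0.12, 0, 0, 0, 0, 0, 255])

```text
time: 5.0
tool_pos: [0.4493, -0.0008, 0.1472]
tcp_rot: [-0.057, 1.572, 0.057]
wrist_force: [0.3, -0.4, -3.2]
width: 0.307
```

Run:
```python
from h import *
from workcell import bot
s=bot.read_state(); print(s["time"],s["tool_pos"],s["tcp_rot"],s["wrist_force"],s["torque"],s["width"])
c=bot.read_camera("wrist"); pickle.dump((c,s),open("wrist3.pkl","wb"))
cv2.imwrite("pics/wrist3.png",c["frame"][:,:,::-1])
c=bot.read_camera("top"); pickle.dump((c,s),open("top3.pkl","wb"))
cv2.imwrite("pics/top3.png",c["frame"][:,:,::-1])
w=cloud(pickle.load(open("wrist3.pkl","rb"))[0])
# tube top heights in front of the pads
R0=R.from_rotvec(s["tcp_rot"]).as_matrix()
t=(w-s["tool_pos"])@R0
for y in np.arange(.012,.075,.008):
    m=(t[...,1]>y)&(t[...,1]<y+.008)&(np.abs(t[...,2])<.02)&(np.abs(t[...,0]+.012)<.03)
    p=t[m]
    if len(p)>10: print(round(y,3),len(p),"top x",np.percentile(p[:,0],3).round(4),"z mid",(np.percentile(p[:,2],[1,99])).round(4))
m=(np.abs(t[...,2])<.02)&(np.abs(t[...,0]+.008)<.03)&(t[...,1]>0)
print("cap y",np.percentile(t[m][:,1],[99,99.8,100]))
```

```text
5.0 [ 0.4493163  -0.00078709  0.1471537 ] [-0.05717024  1.57205655  0.05748604] [ 0.25129671 -0.38906819 -3.24652379] [ 0.05145986  0.02465152 -0.0225235 ] 0.3071706499454581
0.012 1466 top x -0.0406 z mid [-0.0197  0.0197]
0.02 1227 top x -0.0207 z mid [-0.0134  0.0122]
0.028 1295 top x -0.0207 z mid [-0.0134  0.0123]
0.036 1363 top x -0.0207 z mid [-0.0135  0.0122]
0.044 1461 top x -0.0208 z mid [-0.0135  0.0122]
0.052 1570 top x -0.0209 z mid [-0.0135  0.0122]
0.06 1014 top x -0.0205 z mid [-0.0134  0.0118]
cap y [0.06285903 0.06294445 0.06309373]
```

View pics/wrist3.png

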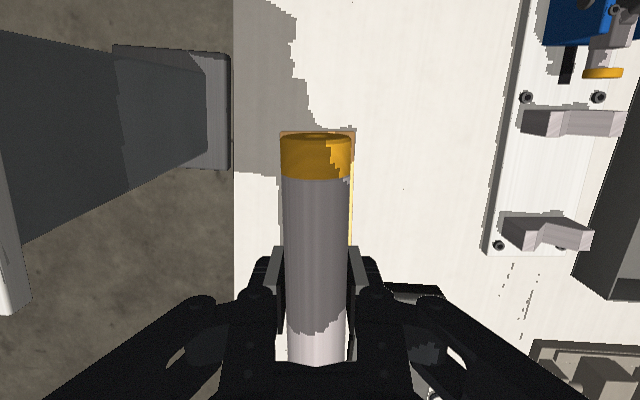

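>>> step_arm(targets=[0, 0.002, 0.025, 0, 0, 0, 255, 0, 0.004, 0.065, 0, 0, 0, 255, 0, 0.006, 0.105, 0, 0, 0, 255, 0, 0.008, 0.145, 0, 0, 0, 255, 0, 0.009, 0.175, 0, 0, 0, 255, 0, 0.009, 0.1895, 0, 0, 0, 255, 0, 0.009, 0.1895, 0, 0, 0, 255, 0, 0.009, 0.1895, 0, 0, 0, 255])

```text
time: 6.1
tool_pos: [0.6371, 0.0219, 0.1476]
tcp_rot: [-0.057, 1.572, 0.057]
wrist_force: [-0.2, -0.2, -2.8]
width: 0.306
```

Run:
```python
from h import *
from workcell import bot
s=bot.read_state(); print(s["time"],s["tool_pos"],s["tcp_rot"],s["wrist_force"])
c=bot.read_camera("wrist"); pickle.dump((c,s),open("wrist4.pkl","wb"))
cv2.imwrite("pics/wrist4.png",c["frame"][:,:,::-1])
f=c["frame"][:,:,::-1].copy()
def pose(o,a,pts):
    a=np.radians(a);Rz=np.array([[np.cos(a),-np.sin(a),0],[np.sin(a),np.cos(a),0],[0,0,1]])
    return np.array(pts)@Rz.T+[o[0],o[1],0]
fx=pose((.637,.0323),94.15,[(-.08,.036,.012),(-.08,-.036,.012),(.17,-.036,.012),(.17,.036,.012)]+[(x,y,.0435) for X in(-.05,.04) for x,y in((X-.009,.027),(X-.009,-.027),(X+.009,-.027),(X+.009,.027))])
uv=proj(c,fx)
for k in range(0,12,4): cv2.polylines(f,[uv[k:k+4].round().astype(int)],True,(0,0,255),1)
cv2.imwrite("pics/ov4.png",cv2.resize(f[0:300,150:500],None,fx=2,fy=2,interpolation=cv2.INTER_CUBIC))
```

```text
6.1 [0.63709896 0.02187708 0.14761931] [-0.05729398  1.57218098  0.05733116] [-0.16354602 -0.21732312 -2.80082545]
```

View pics/ov4.png

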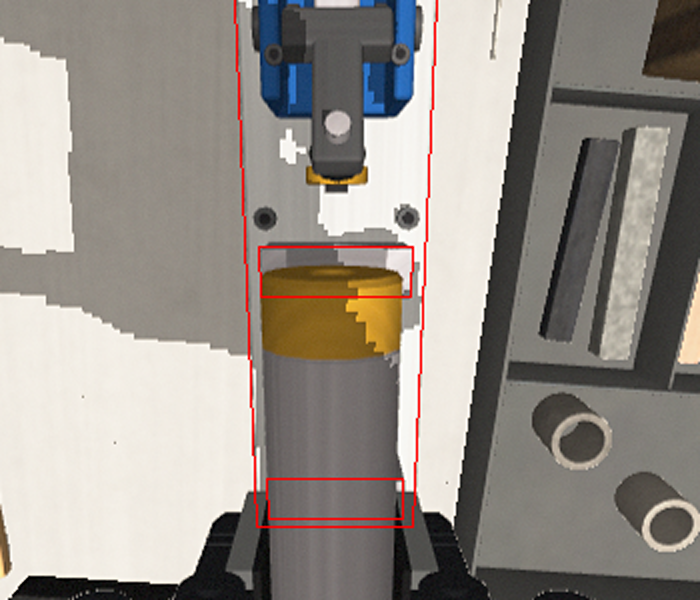

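Run:
```python
from h import *
c,s=pickle.load(open("wrist4.pkl","rb")); w=cloud(c)
R0=R.from_rotvec(s["tcp_rot"]).as_matrix(); print(R0.round(4), "yaw y",np.degrees(np.arctan2(R0[1,1],R0[0,1])))
t=(w-s["tool_pos"])@R0
# everything in tool frame (y fwd, z lateral)
def edge(ylo,yhi,zlo,zhi,name,xlo,xhi):
    m=(t[...,1]>ylo)&(t[...,1]<yhi)&(t[...,0]>xlo)&(t[...,0]<xhi)&(abs(t[...,2])<.06)
    p=t[m]; print(name,len(p),np.percentile(p[:,2],[.5,2,98,99.5]).round(4),"x",np.median(p[:,0]).round(4))
edge(.02,.03,0,0,"tube1",-.025,.01); edge(.05,.06,0,0,"tube2",-.025,.01)
edge(.035,.07,0,0,"vblk",.09,.108)
for y in (.075,.085,.095,.12,.14,.16): edge(y,y+.01,0,0,"bed%.3f"%y,.128,.139)
# arm/plunger
h=cv2.cvtColor(c["frame"],cv2.COLOR_RGB2HSV)
b=(h[...,0]>12)&(h[...,0]<32)&(h[...,1]>130)&(t[...,0]>.07)&(t[...,0]<.13)&(abs(t[...,2])<.03)&(t[...,1]>.06)
p=t[b];print("brass",len(p),np.percentile(p,[2,50,98],axis=0).round(4))
wp=w[b]; a=np.radians(94.15); d=np.array([np.cos(a),np.sin(a)]); print("brass fixture X",np.percentile((wp[:,:2]-[.637,.0323])@d,[2,50,98]))
o=np.array([.637,.0323,.046])+.04*np.array([*d,0]); print("model axis at +40 / -50 in tool",(R0.T@(o-s["tool_pos"])).round(4),(R0.T@(o-.09*np.array([*d,0])-s["tool_pos"])).round(4))
```

```text
[[-2.100e-03 -7.290e-02  9.973e-01]
 [-1.000e-04  9.973e-01  7.290e-02]
 [-1.000e+00  1.000e-04 -2.100e-03]] yaw y 94.17996112845223
tube1 1522 [-0.0136 -0.0132  0.012   0.0125] x -0.0185
tube2 1937 [-0.0136 -0.0131  0.0119  0.0124] x -0.0186
vblk 515 [-0.0257 -0.0251  0.0278  0.0281] x 0.1033
bed0.075 1068 [-0.0344 -0.0336  0.0358  0.0367] x 0.1345
bed0.085 905 [-0.034  -0.0334  0.0362  0.0371] x 0.1345
bed0.095 919 [-0.0344 -0.0336  0.0358  0.0367] x 0.1345
bed0.120 268 [-0.0346 -0.0341  0.037   0.0371] x 0.1345
bed0.140 99 [-0.0342 -0.0341  0.0368  0.0368] x 0.1346Traceback (most recent call last):
  File "<stdin>", line 11, in <module>
  File "<stdin>", line 8, in edge
    return _quantile_unchecked(
        a, q, axis, out, overwrite_input, method, keepdims, weights)
    return _ureduce(a,
                    func=_quantile_ureduce_func,
    ...<5 lines>...
                    overwrite_input=overwrite_input,
                    method=method)
    r = func(a, **kwargs)
    result = _quantile(arr,
                       quantiles=q,
    ...<2 lines>...
                       out=out,
                       weights=wgt)
    slices_having_nans = np.isnan(arr[-1, ...])
                                  ~~~^^^^^^^^^
IndexError: index -1 is out of bounds for axis 0 with size 0
```

Tube and grooves are parallel. The fixture centreline is 1.8 mm to the +z side of the tube in the tool frame. I'll correct that and lower to just above the blocks.

>>> step_arm(targets=[0.015, 0, 0.0018, 0, 0, 0, 255, 0.04, 0, 0.0018, 0, 0, 0, 255, 0.065, 0, 0.0018, 0, 0, 0, 255, 0.085, 0, 0.0018, 0, 0, 0, 255, 0.095, 0, 0.0018, 0, 0, 0, 255, 0.1, 0, 0.0018, 0, 0, 0, 255, 0.1, 0, 0.0018, 0, 0, 0, 255, 0.1, 0, 0.0018, 0, 0, 0, 255])

```text
time: 7.15
tool_pos: [0.6412, 0.0221, 0.0493]
tcp_rot: [-0.057, 1.568, 0.057]
wrist_force: [0.2, 0.0, -1.7]
width: 0.302
```

>>> step_arm(targets=[0, 0, 0, 0, 0, 0, 255, 0, 0, 0, 0, 0, 0, 255, 0, 0, 0, 0, 0, 0, 255])

```text
time: 7.52
tool_pos: [0.6405, 0.0222, 0.0485]
tcp_rot: [-0.057, 1.57, 0.057]
wrist_force: [0.1, -0.1, -2.4]
width: 0.307
```

```bash
cat > fx.py <<'E'
from h import *
def meas(c,s):
    w=cloud(c); R0=R.from_rotvec(s["tcp_rot"]).as_matrix(); t=(w-s["tool_pos"])@R0
    zt=s["tool_pos"][2]
    def edge(ylo,yhi,name,xlo,xhi):
        m=(t[...,1]>ylo)&(t[...,1]<yhi)&(t[...,0]>xlo)&(t[...,0]<xhi)&(abs(t[...,2])<.045)
        p=t[m]
        if len(p)>20:
            e=np.percentile(p[:,2],[.5,99.5]); print(name,len(p),e.round(4),"mid",e.mean().round(4),"worldz",(zt-np.percentile(p[:,0],[2,50])).round(4))
    edge(.02,.03,"tube1",-.025,.01); edge(.05,.06,"tube2",-.025,.01)
    for y in (.075,.085,.095): edge(y,y+.01,"bed%.3f"%y,zt-.02,zt-.006)
    print("yaw",np.degrees(np.arctan2(R0[1,1],R0[0,1])),R0[2].round(4))
    return t
E
python3 - <<'E'
from fx import *
from workcell import bot
s=bot.read_state(); print(s["time"],s["tool_pos"],s["tcp_rot"],s["wrist_force"],s["q"].round(3))
c=bot.read_camera("wrist"); pickle.dump((c,s),open("wrist5.pkl","wb"))
cv2.imwrite("pics/wrist5.png",c["frame"][:,:,::-1]); meas(c,s)
E
```

```text
7.525 [0.6404562  0.02215145 0.04852217] [-0.05740811  1.56968016  0.05739622] [ 0.07415289 -0.07600541 -2.35242578] [-0.004  0.379  1.839  0.     0.924 -0.077]
tube1 1539 [-0.0136  0.0125] mid -0.0006 worldz [0.0693 0.0669]
tube2 3188 [-0.029   0.0243] mid -0.0024 worldz [0.0693 0.0638]
bed0.075 2541 [-0.0378  0.0331] mid -0.0024 worldz [0.0144 0.0131]
bed0.085 2099 [-0.038   0.0332] mid -0.0024 worldz [0.0145 0.0131]
bed0.095 2186 [-0.0379  0.033 ] mid -0.0024 worldz [0.0177 0.0131]
yaw 94.18793040162984 [-1.e+00 -0.e+00  4.e-04]
```

View pics/wrist5.png

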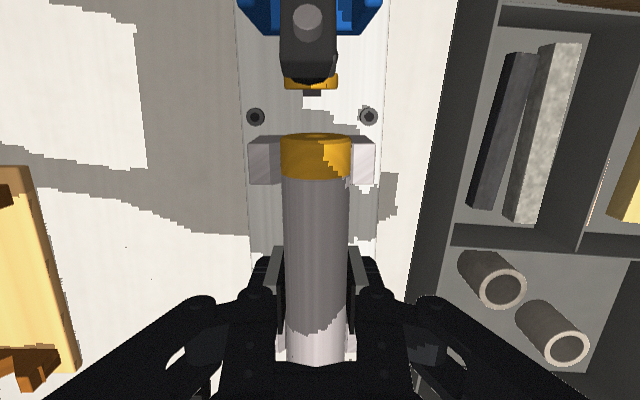

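>>> step_arm(targets=[0.001, 0, -0.0018, 0, 0, 0, 255, 0.003, 0, -0.0018, 0, 0, 0, 255, 0.005, 0, -0.0018, 0, 0, 0, 255, 0.006, 0, -0.0018, 0, 0, 0, 255, 0.006, 0, -0.0018, 0, 0, 0, 255, 0.006, 0, -0.0018, 0, 0, 0, 255])

```text
time: 8.32
tool_pos: [0.6386, 0.022, 0.0423]
tcp_rot: [-0.057, 1.57, 0.057]
wrist_force: [-0.1, 0.4, -1.6]
width: 0.307
```

Run:
```python
from fx import *
from workcell import bot
s=bot.read_state(); print(s["time"],s["tool_pos"],s["tcp_rot"],s["wrist_force"])
c=bot.read_camera("wrist"); meas(c,s)
```

```text
8.325 [0.63861249 0.02201635 0.04229511] [-0.05734142  1.56997661  0.05737508] [-0.12324371  0.36870014 -1.61842165]
tube1 1541 [-0.0136  0.0124] mid -0.0006 worldz [0.0631 0.0608]
tube2 3475 [-0.0271  0.026 ] mid -0.0006 worldz [0.0632 0.0559]
bed0.075 2854 [-0.0359  0.0349] mid -0.0005 worldz [0.0144 0.0131]
bed0.085 2195 [-0.0361  0.035 ] mid -0.0005 worldz [0.0144 0.0131]
bed0.095 2327 [-0.0361  0.035 ] mid -0.0006 worldz [0.0175 0.0131]
yaw 94.18455739396107 [-1.e+00  0.e+00  1.e-04]
```

>>> step_arm(targets=[0.001, 0, 0, 0, 0, 0, 255, 0.0015, 0, 0, 0, 0, 0, 255, 0.002, 0, 0, 0, 0, 0, 255, 0.002, 0, 0, 0, 0, 0, 255])

```text
time: 8.88
tool_pos: [0.6388, 0.022, 0.0408]
tcp_rot: [-0.057, 1.57, 0.057]
wrist_force: [-0.9, 0.4, 1.5]
width: 0.304
```

>>> step_arm(targets=[0.0005, 0, 0, 0, 0, 0, 255, 0.0005, 0, 0, 0, 0, 0, 255, 0.0005, 0, 0, 0, 0, 0, 165, 0.0005, 0, 0, 0, 0, 0, 150, 0.0005, 0, 0, 0, 0, 0, 130, 0.0005, 0, 0, 0, 0, 0, 130, 0.0005, 0, 0, 0, 0, 0, 130])

```text
time: 9.75
tool_pos: [0.6386, 0.022, 0.0397]
tcp_rot: [-0.057, 1.57, 0.057]
wrist_force: [-0.4, 0.7, 0.3]
width: 0.486
```

Run:
```python
from fx import *
from workcell import bot
s=bot.read_state(); print(s["time"],s["tool_pos"],s["tcp_rot"],s["wrist_force"],s["width"])
c=bot.read_camera("wrist"); t=meas(c,s)
cv2.imwrite("pics/wrist6.png",c["frame"][:,:,::-1])
```

```text
9.75 [0.63855394 0.02199674 0.03971051] [-0.0573585   1.57008458  0.05735407] [-0.409115    0.68964442  0.29407907] 0.4856381669622171
tube1 1564 [-0.0134  0.0126] mid -0.0004 worldz [0.0615 0.0592]
tube2 3634 [-0.027   0.0261] mid -0.0004 worldz [0.0614 0.0536]
bed0.075 2920 [-0.0359  0.035 ] mid -0.0005 worldz [0.0144 0.0131]
bed0.085 2301 [-0.036   0.0351] mid -0.0005 worldz [0.0145 0.0131]
bed0.095 2371 [-0.0361  0.035 ] mid -0.0005 worldz [0.0172 0.0131]
yaw 94.18435241622556 [-1. -0. -0.]
```

View pics/wrist6.png

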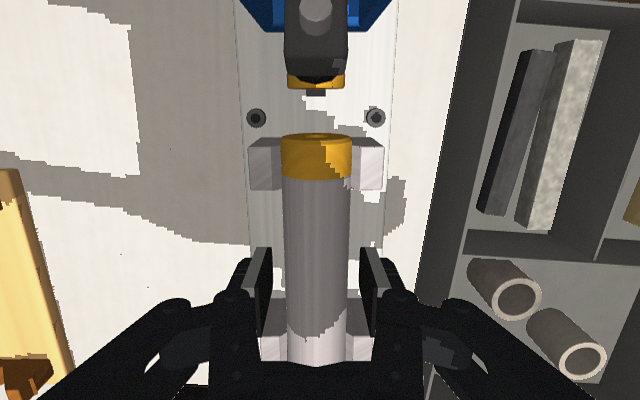

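The tube is seated: sensed top 0.0615 m with a sensor bias of about +1 mm, lateral offset about 0. I'll rise, close the fingers, back away past the tail, and look for obstacles there.

>>> step_arm(targets=[-0.01, 0, 0, 0, 0, 0, 130, -0.035, 0, 0, 0, 0, 0, 130, -0.065, 0, 0, 0, 0, 0, 130, -0.09, 0, 0, 0, 0, 0, 130, -0.1, -0.01, 0, 0, 0, 0, 160, -0.1, -0.035, 0, 0, 0, 0, 200, -0.1, -0.065, 0, 0, 0, 0, 255, -0.1, -0.095, 0, 0, 0, 0, 255, -0.1, -0.12, 0, 0, 0, 0, 255, -0.1, -0.135, 0, 0, 0, 0, 255, -0.1, -0.14, 0, 0, 0, 0, 255, -0.1, -0.14, 0, 0, 0, 0, 255, -0.1, -0.14, 0, 0, 0, 0, 255])

```text
time: 11.42
tool_pos: [0.6487, -0.1168, 0.1398]
tcp_rot: [-0.058, 1.57, 0.058]
wrist_force: [-0.1, 0.5, 0.0]
width: 0.004
```

Run:
```python
from fx import *
from workcell import bot
s=bot.read_state(); print(s["time"],s["tool_pos"],s["tcp_rot"],s["wrist_force"],s["width"])
c=bot.read_camera("wrist"); pickle.dump((c,s),open("wrist7.pkl","wb"))
cv2.imwrite("pics/wrist7.png",c["frame"][:,:,::-1])
w=cloud(c); R0=R.from_rotvec(s["tcp_rot"]).as_matrix(); t=(w-s["tool_pos"])@R0
m=(abs(t[...,2])<.02)&(w[...,2]>.05)&(w[...,2]<.07)&(t[...,1]>.0)&(t[...,1]<.25)
p=t[m]; print("tube y extent",np.percentile(p[:,1],[0.2,99.8]).round(4), "z",np.percentile(p[:,2],[.5,99.5]).round(4),"top",np.percentile(w[m][:,2],98))
# height map around TCP (tool y forward, z lateral)
W=[cloud(pickle.load(open("top0.pkl","rb"))),cloud(pickle.load(open("wrist1.pkl","rb"))[0]),w]
T=[((x-s["tool_pos"])@R0).reshape(-1,3) for x in W[:2]]
A=np.concatenate(T); H=np.concatenate([x[...,2].ravel() for x in W[:2]])
print("cols lateral",np.arange(-.06,.08,.01).round(3))
for y in np.arange(.07,-.09,-.01):
    print(round(y,2),[ (int(1000*np.nanmax(H[k])) if (k:=(A[:,1]>y)&(A[:,1]<y+.01)&(A[:,2]>z)&(A[:,2]<z+.01)&(H<.3)).sum() else -1) for z in np.arange(-.06,.08,.01)])
```

```text
11.425 [ 0.64872598 -0.11679671  0.13975578] [-0.05770473  1.5701951   0.0582534 ] [-0.09158745  0.48573808  0.02962583] 0.003674775771278828
tube y extent [0.0324 0.1308] z [-0.0132  0.013 ] top 0.06167218717373343
cols lateral [-0.06 -0.05 -0.04 -0.03 -0.02 -0.01  0.    0.01  0.02  0.03  0.04  0.05
  0.06  0.07  0.08]
0.07 [4, 1, 17, 18, 16, 14, 14, 15, 18, 17, 0, 44, -1, 6, 3]
0.06 [3, 3, 12, 13, 12, 13, 12, 12, 13, 12, 4, 44, -1, 4, 7]
0.05 [1, 2, 2, 3, 2, 1, 2, 4, 3, 1, 3, 43, -1, 6, 4]
0.04 [2, 3, 3, 1, 1, 5, 2, 2, 4, 3, 2, 44, 44, 44, 43]
0.03 [1, 3, 2, 3, 4, 3, 2, 4, 3, 3, 2, 1, 2, 0, 41]
0.02 [4, 3, 2, 3, 3, 1, 2, 2, 2, 2, 2, 2, 2, 3, 3]
0.01 [0, 1, 3, 3, 3, 2, 1, 1, 2, 2, 3, 3, 2, 2, 2]
0.0 [2, 3, 1, 4, 5, 1, 2, 4, 2, 1, 4, 4, 2, 2, 2]
-0.01 [5, 1, 0, 2, 2, 4, 1, 3, 1, 2, 2, 2, 3, 2, 1]
-0.02 [3, 1, 3, 2, 1, 3, 3, 1, 3, 7, 2, 3, 1, 3, 1]
-0.03 [2, 5, 3, 5, 6, 3, 2, 1, 4, 9, 4, 1, 2, 2, 4]
-0.04 [3, 1, 1, 3, 4, 36, 32, 3, 1, 16, 26, 22, 49, 51, 52]
-0.05 [4, 4, 2, 2, 2, 36, 37, 0, 1, 42, 42, 21, 53, 53, 53]
-0.06 [1, 6, 2, 2, 32, 41, 40, 38, 40, 41, 43, 35, 51, 50, 53]
-0.07 [2, 3, 2, 2, 2, 41, 38, 32, 36, 44, 43, 38, 51, 54, 54]
-0.08 [1, 2, 3, 2, 3, 38, 34, 3, 26, 44, 40, 22, 54, 53, 55]
```

View pics/wrist7.png

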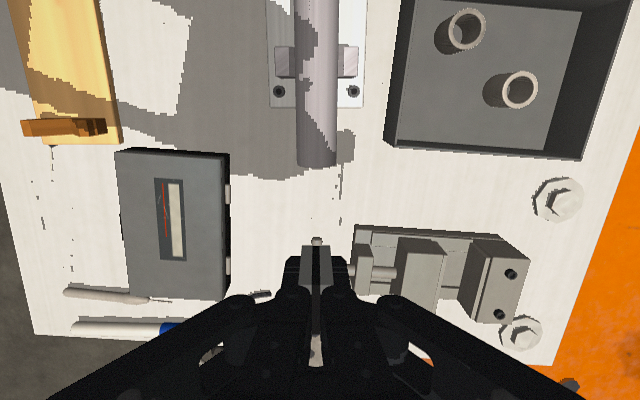

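The space behind the tail is clear: the vise knob sits over 30 mm behind the fingers and is lower than the gripper body. The tail is at tool y = 32 mm and centred. Descending, then approaching.

>>> step_arm(targets=[0.02, 0, 0, 0, 0, 0, 255, 0.05, 0, 0, 0, 0, 0, 255, 0.08, 0, 0, 0, 0, 0, 255, 0.097, 0, 0, 0, 0, 0, 255, 0.104, 0, 0, 0, 0, 0, 255, 0.104, 0, 0, 0, 0, 0, 255, 0.104, 0.005, 0, 0, 0, 0, 255, 0.104, 0.01, 0, 0, 0, 0, 255, 0.104, 0.014, 0, 0, 0, 0, 255, 0.104, 0.014, 0, 0, 0, 0, 255])

```text
time: 12.72
tool_pos: [0.6479, -0.1032, 0.0361]
tcp_rot: [-0.058, 1.57, 0.058]
wrist_force: [0.1, 0.1, -0.4]
width: 0.002
```

```bash
cat > st.py <<'E'
from fx import *
from workcell import bot
import sys
s=bot.read_state(); R0=R.from_rotvec(s["tcp_rot"]).as_matrix()
d=np.array([np.cos(np.radians(94.15)),np.sin(np.radians(94.15))])
print("t",s["time"],"pos",s["tool_pos"].round(4),"X",((s["tool_pos"][:2]-[.637,.0323])@d).round(4),"F tool",(R0.T@s["wrist_force"]).round(2),R0[2].round(4),"w",s["width"])
if len(sys.argv)>1:
    c=bot.read_camera("wrist"); pickle.dump((c,s),open(sys.argv[1]+".pkl","wb"))
    cv2.imwrite(f"pics/{sys.argv[1]}.png",c["frame"][:,:,::-1])
    w=cloud(c); t=(w-s["tool_pos"])@R0
    m=(abs(t[...,2])<.02)&(w[...,2]>.05)&(w[...,2]<.065)&(t[...,1]>.012)&(t[...,1]<.25)
    p=t[m]; print("tube y",np.percentile(p[:,1],[0.2,99.8]).round(4), "z",np.percentile(p[:,2],[.5,99.5]).round(4),"top",np.percentile(w[m][:,2],98))
E
python3 st.py wrist8
```

```text
t 12.725 pos [ 0.6479 -0.1032  0.0361] X -0.136 F tool [0.44 0.1  0.15] [-1.e+00 -1.e-04  5.e-04] w 0.0021907937736556737
tube y [0.019  0.1052] z [-0.0133  0.0126] top 0.06158001190660883
```

View pics/wrist8.png

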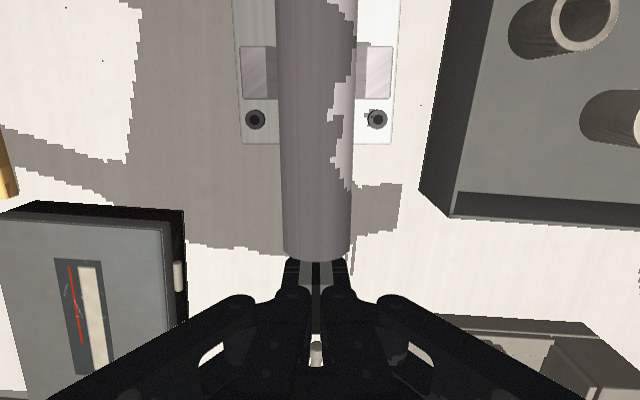

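>>> step_arm(targets=[0, 0.003, 0, 0, 0, 0, 255, 0, 0.006, 0, 0, 0, 0, 255, 0, 0.008, 0, 0, 0, 0, 255, 0, 0.01, 0, 0, 0, 0, 255, 0, 0.012, 0, 0, 0, 0, 255, 0, 0.014, 0, 0, 0, 0, 255, 0, 0.014, 0, 0, 0, 0, 255])

```text
time: 13.65
tool_pos: [0.6466, -0.0895, 0.0357]
tcp_rot: [-0.057, 1.57, 0.058]
wrist_force: [0.1, 0.6, -0.3]
width: -0.002
```

```bash
python3 st.py wrist9
```

```text
t 13.65 pos [ 0.6466 -0.0895  0.0357] X -0.1221 F tool [0.26 0.55 0.16] [-1.e+00  2.e-04 -1.e-04] w -0.0018267057439818725
tube y [0.0123 0.105 ] z [-0.0131  0.0128] top 0.061605319775960427
```

>>> step_arm(targets=[0, 0.002, 0, 0, 0, 0, 255, 0, 0.004, 0, 0, 0, 0, 255, 0, 0.006, 0, 0, 0, 0, 255, 0, 0.008, 0, 0, 0, 0, 255, 0, 0.008, 0, 0, 0, 0, 255])

```text
time: 14.32
tool_pos: [0.6461, -0.0813, 0.0358]
tcp_rot: [-0.057, 1.57, 0.058]
wrist_force: [-0.4, 0.7, 0.9]
width: 0.002
```

```bash
python3 st.py wrist10
python3 - <<'E'
from h import *
from workcell import bot
c=bot.read_camera("top"); pickle.dump(c,open("top10.pkl","wb"))
cv2.imwrite("pics/top10.png",cv2.resize(c["frame"][125:205,260:420,::-1],None,fx=5,fy=5,interpolation=cv2.INTER_CUBIC))
E
```

```text
t 14.325 pos [ 0.6461 -0.0813  0.0358] X -0.114 F tool [-0.88  0.73 -0.32] [-1.e+00  4.e-04 -0.e+00] w 0.0015521650642493538
tube y [0.0123 0.105 ] z [-0.0132  0.0127] top 0.061604434002566454
```

View pics/top10.png

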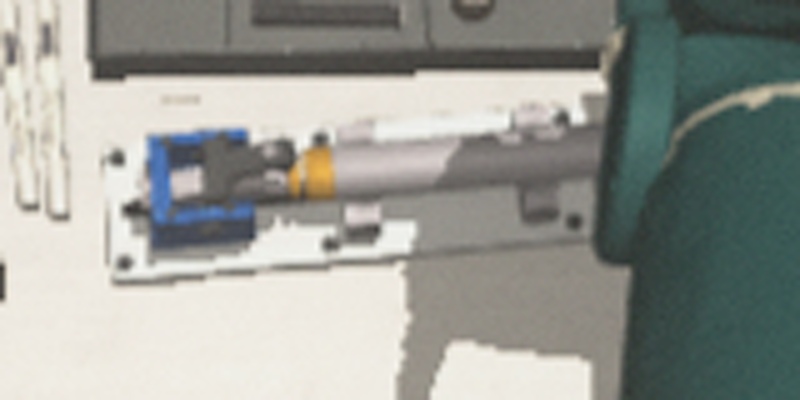

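View pics/wrist10.png

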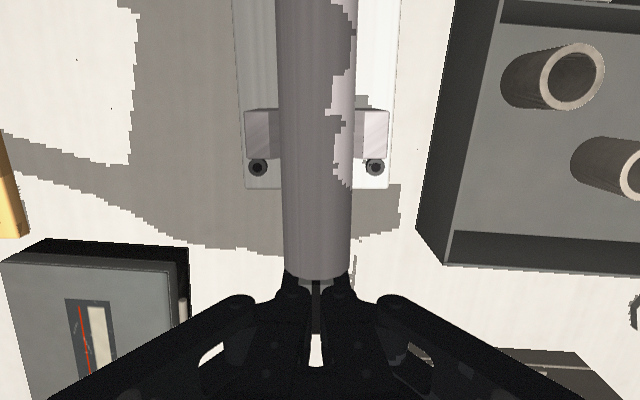

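The tube follows the fingers, and the top view shows the cap nearly at the plunger. I'll continue in small pushes and watch the force.

>>> step_arm(targets=[0, 0.001, 0, 0, 0, 0, 255, 0, 0.002, 0, 0, 0, 0, 255, 0, 0.003, 0, 0, 0, 0, 255, 0, 0.003, 0, 0, 0, 0, 255])

```text
time: 14.92
tool_pos: [0.646, -0.0787, 0.0359]
tcp_rot: [-0.057, 1.57, 0.057]
wrist_force: [0.2, -2.1, -0.4]
width: 0.0
```

>>> step_arm(targets=[0, 0.001, 0, 0, 0, 0, 255, 0, 0.002, 0, 0, 0, 0, 255, 0, 0.003, 0, 0, 0, 0, 255, 0, 0.003, 0, 0, 0, 0, 255])

```text
time: 15.42
tool_pos: [0.6462, -0.0782, 0.0361]
tcp_rot: [-0.061, 1.569, 0.055]
wrist_force: [0.1, -10.4, 1.0]
width: -0.002
```

>>> step_arm(targets=[0, 0.001, 0, 0, 0, 0, 255, 0, 0.002, 0, 0, 0, 0, 255, 0, 0.003, 0, 0, 0, 0, 255, 0, 0.004, 0, 0, 0, 0, 255, 0, 0.004, 0, 0, 0, 0, 255])

```text
time: 16.05
tool_pos: [0.6461, -0.075, 0.0363]
tcp_rot: [-0.061, 1.569, 0.054]
wrist_force: [1.2, -11.9, -1.7]
width: -0.002
```

```bash
python3 st.py wrist11
```

```text
t 16.05 pos [ 0.6461 -0.075   0.0363] X -0.1077 F tool [  1.79 -11.96   0.31] [-1.     -0.0045  0.0013] w -0.002284640246247406
tube y [0.0122 0.1048] z [-0.0135  0.0125] top 0.06181467820890016
```

View pics/wrist11.png

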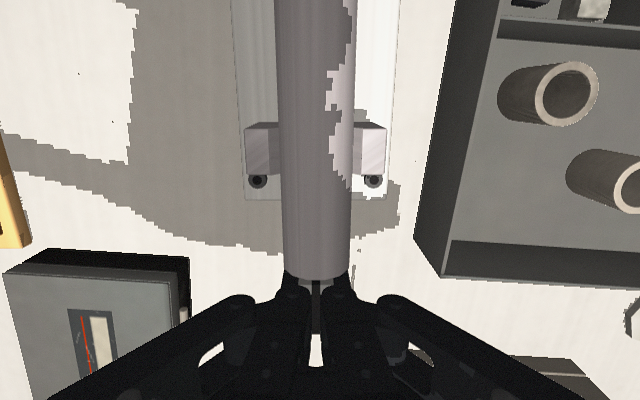

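>>> step_arm(targets=[0, 0.001, 0, 0, 0, 0, 255, 0, 0.002, 0, 0, 0, 0, 255, 0, 0.003, 0, 0, 0, 0, 255, 0, 0.004, 0, 0, 0, 0, 255, 0, 0.004, 0, 0, 0, 0, 255])

```text
time: 16.73
tool_pos: [0.6459, -0.0713, 0.0363]
tcp_rot: [-0.062, 1.568, 0.054]
wrist_force: [0.7, -12.6, -0.3]
width: 0.003
```

>>> step_arm(targets=[0, 0.001, 0, 0, 0, 0, 255, 0, 0.002, 0, 0, 0, 0, 255, 0, 0.002, 0, 0, 0, 0, 255])

```text
time: 17.1
tool_pos: [0.6457, -0.0694, 0.0363]
tcp_rot: [-0.062, 1.568, 0.054]
wrist_force: [0.9, -12.5, -0.1]
width: -0.004
```

>>> step_arm(targets=[0, 0.001, 0, 0, 0, 0, 255, 0, 0.002, 0, 0, 0, 0, 255, 0, 0.002, 0, 0, 0, 0, 255])

```text
time: 17.48
tool_pos: [0.6456, -0.0675, 0.0364]
tcp_rot: [-0.062, 1.568, 0.054]
wrist_force: [0.7, -12.9, -0.7]
width: 0.002
```

>>> step_arm(targets=[0, 0.001, 0, 0, 0, 0, 255, 0, 0.001, 0, 0, 0, 0, 255])

```text
time: 17.73
tool_pos: [0.6455, -0.0666, 0.0363]
tcp_rot: [-0.062, 1.568, 0.054]
wrist_force: [0.5, -13.0, -1.1]
width: 0.001
```

>>> step_arm(targets=[0, 0.001, 0, 0, 0, 0, 255, 0, 0.001, 0, 0, 0, 0, 255])

```text
time: 17.98
tool_pos: [0.6455, -0.0657, 0.0363]
tcp_rot: [-0.062, 1.568, 0.054]
wrist_force: [0.7, -13.9, 0.2]
width: -0.002
```

>>> step_arm(targets=[0, 0.001, 0, 0, 0, 0, 255, 0, 0.001, 0, 0, 0, 0, 255])

```text
time: 18.23
tool_pos: [0.6452, -0.0639, 0.0362]
tcp_rot: [-0.061, 1.569, 0.054]
wrist_force: [0.8, -6.6, -0.4]
width: 0.002
```

The force dropped from 14 N to 6.6 N, which suggests the plunger tripped. I'll stop pushing and look.

```bash
python3 - <<'E'
from h import *
from workcell import bot
c=bot.read_camera("top"); pickle.dump(c,open("top12.pkl","wb"))
a=cv2.resize(c["frame"][135:190,260:420,::-1],None,fx=5,fy=5,interpolation=cv2.INTER_CUBIC)
c=bot.read_camera("scene"); pickle.dump(c,open("scene12.pkl","wb"))
b=cv2.resize(c["frame"][165:235,250:410,::-1],(800,350),interpolation=cv2.INTER_CUBIC)
cv2.imwrite("pics/trip.png",np.vstack([a[:250],b]))
E
python3 st.py
```

```text
t 18.325 pos [ 0.6448 -0.0628  0.036 ] X -0.0954 F tool [ 0.26 -6.97  0.81] [-1.0e+00 -2.3e-03  5.0e-04] w 0.0028073190089138124
```

View pics/trip.png

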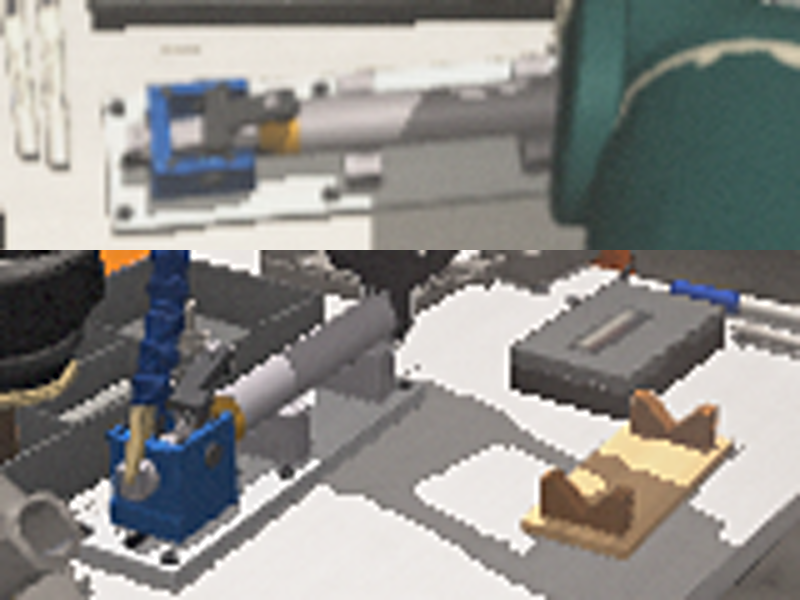

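>>> step_arm(targets=[0, 0, 0, 0, 0, 0, 255, 0, 0, 0, 0, 0, 0, 255, 0, 0, 0, 0, 0, 0, 255])

```text
time: 18.7
tool_pos: [0.645, -0.0626, 0.0361]
tcp_rot: [-0.06, 1.569, 0.056]
wrist_force: [0.4, -8.1, 0.8]
width: -0.002
```

```bash
python3 - <<'E'
from h import *
from workcell import bot
c=bot.read_camera("top"); pickle.dump(c,open("top13.pkl","wb"))
a=cv2.resize(c["frame"][135:190,260:420,::-1],None,fx=5,fy=5,interpolation=cv2.INTER_CUBIC)
c=bot.read_camera("scene"); pickle.dump(c,open("scene13.pkl","wb"))
b=cv2.resize(c["frame"][165:235,250:410,::-1],(800,350),interpolation=cv2.INTER_CUBIC)
cv2.imwrite("pics/trip2.png",np.vstack([a[:250],b]))
E
python3 st.py
```

```text
t 18.8 pos [ 0.6449 -0.0626  0.0361] X -0.0953 F tool [ 0.15 -8.7  -0.3 ] [-1.0e+00 -2.6e-03  6.0e-04] w -0.0013278232639338597
```

View pics/trip2.png

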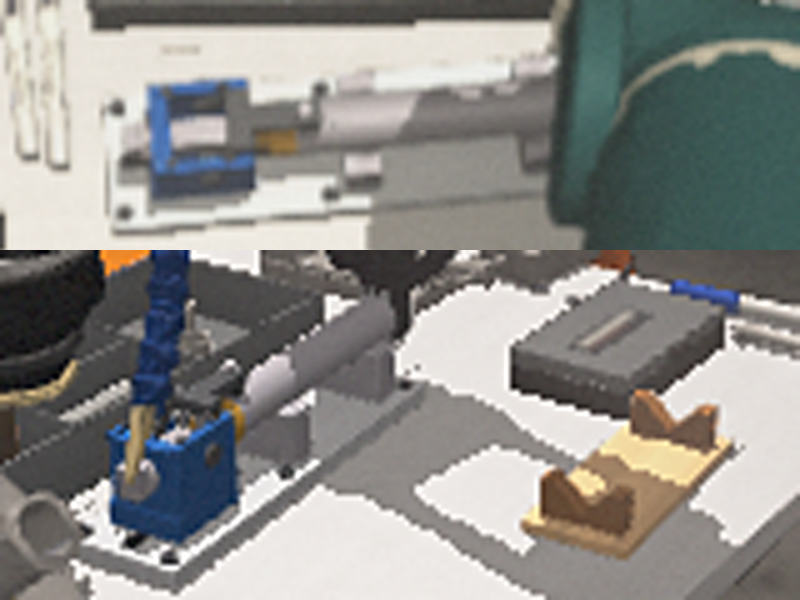

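The hold-down has shut on the tube: its arm now reaches forward over the capped end. Backing off straight and then rising.

>>> step_arm(targets=[0, -0.004, 0, 0, 0, 0, 255, 0, -0.01, 0, 0, 0, 0, 255, 0, -0.018, 0, 0, 0, 0, 255, 0, -0.025, 0, 0, 0, 0, 255, 0, -0.025, 0, 0, 0, 0, 255, -0.02, -0.025, 0, 0, 0, 0, 255, -0.05, -0.025, 0, 0, 0, 0, 255, -0.08, -0.025, 0, 0, 0, 0, 255, -0.11, -0.025, 0, 0, 0, 0, 255, -0.13, -0.025, 0, 0, 0, 0, 255, -0.13, -0.025, 0, 0, 0, 0, 255, -0.13, -0.025, 0, 0, 0, 0, 255])

```text
time: 20.3
tool_pos: [0.6457, -0.0855, 0.1648]
tcp_rot: [-0.057, 1.572, 0.058]
wrist_force: [-0.0, 0.8, 0.1]
width: -0.003
```

```bash
python3 st.py wrist14
python3 - <<'E'
from h import *
from workcell import bot
w=cloud(pickle.load(open("wrist14.pkl","rb"))[0])
c=bot.read_camera("top"); pickle.dump(c,open("top14.pkl","wb"))
cv2.imwrite("pics/top14.png",c["frame"][:,:,::-1])
d=np.array([np.cos(np.radians(94.15)),np.sin(np.radians(94.15))]); n=np.array([-d[1],d[0]])
q=w[...,:2]-[.637,.0323]; X=q@d; Y=q@n
f=cv2.cvtColor(c["frame"],cv2.COLOR_RGB2HSV)
m=(abs(Y)<.02)&(w[...,2]>.05)&(w[...,2]<.065)&(X>-.12)&(X<.12); print("tube X",np.percentile(X[m],[.2,50,99.8]),"Y",np.percentile(Y[m],[1,99]),"top",np.percentile(w[m][:,2],95))
for x in np.arange(-.08,.13,.01):
    k=(X>x)&(X<x+.01)&(abs(Y)<.018)&(w[...,2]<.12)&(w[...,2]>.04)
    if k.sum()>10: print(round(x,3),"top z",np.percentile(w[k][:,2],97).round(4),"Y",np.percentile(Y[k],[2,98]).round(4))
E
```

```text
t 20.3 pos [ 0.6457 -0.0855  0.1648] X -0.1181 F tool [-0.13  0.77  0.05] [-1.0e+00  4.0e-04 -1.5e-03] w -0.003388457957289881
tube y [0.034  0.1369] z [-0.0124  0.0138] top 0.061835707470262166
tube X [-0.08406179 -0.02767004  0.01881845] Y [-0.01348594  0.01235375] top 0.06148975879435993
-0.08 top z 0.0616 Y [-0.0142  0.0121]
-0.07 top z 0.0617 Y [-0.0139  0.0129]
-0.06 top z 0.0617 Y [-0.0173  0.0169]
-0.05 top z 0.0616 Y [-0.0171  0.0169]
-0.04 top z 0.0618 Y [-0.0142  0.0122]
-0.03 top z 0.0617 Y [-0.014  0.013]
-0.02 top z 0.0616 Y [-0.0137  0.0127]
-0.01 top z 0.0618 Y [-0.0134  0.0124]
-0.0 top z 0.0616 Y [-0.0134  0.0123]
0.01 top z 0.0615 Y [-0.0139  0.013 ]
```

View pics/wrist14.png

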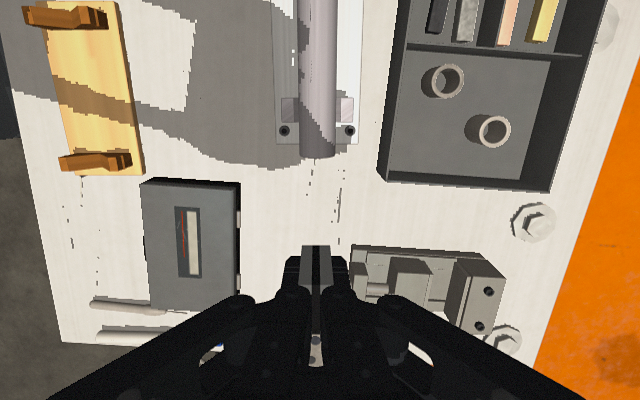

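View pics/top14.png

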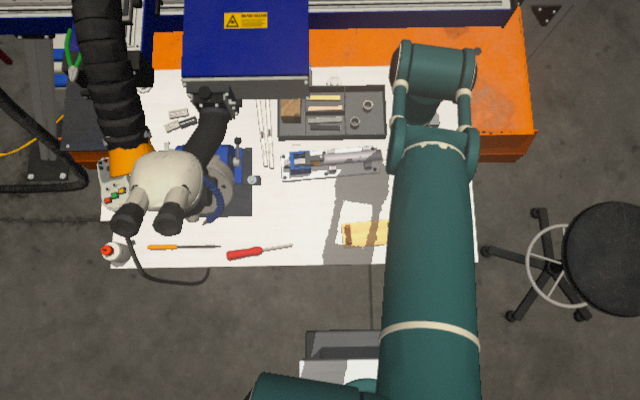

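Tail at X ≈ -84 mm, so the cap is at about +86 mm. The tube is level and centred, the hold-down is shut, and nothing touches the gripper. Handing in.

```bash
python3 -c "
from workcell import bot
print(bot.finish_job()); print(bot.read_state()['time'])"
```

```text
the job is handed in; nothing more can be done
None
the job is handed in; nothing more can be done
```

I laid the tube in both V-blocks with the brass cap towards the blue tailstock. I then pushed it by the tail through the plunger's stroke until the hold-down snapped shut, and handed the job in at about 20 s. The hand-in gave no verdict.

**Trip:** the push force rose to about 14 N and fell to about 7 N as the fingers jumped forward 1.8 mm. I stopped pushing there. The top and scene views 0.5 s later showed the arm shut on the capped end.

**Final position:** the last wrist view put the tail at fixture x ≈ -84 mm, so the cap is at about +86 mm. The tube was level and within 1 mm of the groove axis, and the fingers were clear of everything.

**Plunger travel:** it works out at about 16 mm, comparing the cap position with the free face I saw at about 70 mm. That fits the 17 mm locked position and is well short of the 25 mm limit.

**Not measured:**
- I judged the hold-down by eye and did not measure its angle.
- Plunger travel is inferred, good to about 2 mm, because I had no direct reading of it.
- The red screwdriver and orange file look unmoved in the last top view. The arm hid the pin vise, hex key and gauge block from that camera, so I did not check them at the end.

The depth readings were about 1 mm high throughout, and I allowed for that.

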